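# Draw the hand mirror out of a half-covered deposit box and hold it over the viewing pad

## Task

The hand mirror lies in the deposit box with its head under the fixed half of the cover, and it is longer than the opening: take it by the handle, tilt it and draw it out diagonally through the opening without forcing it against the box. Then hold it up level over the middle of the viewing pad, well clear of the pad and of everything else, and finish still holding it there; do not put it down. Leave the compass, the ring box and the block of weights where they are.

Things in the scene. Friction and masses are not known exactly. Their poses are not given: they have to be found in the camera images.
- mirror: Brown tortoiseshell acetate hand mirror, 140 g, lying glass up, 250 mm long: round head 92 mm wide, 16 mm thick; straight flat-sided handle 20 mm wide, 18 mm thick. Origin: underside, mid-length. x from head (centre -79 mm, tip -125 mm) to handle end (+125 mm), z up. Balance point near x = -30 mm. At the start its head tip is 90 to 135 mm under the cover; good grip on the handle near x = +70 mm
- mirror_tip (a point): point on the outermost edge of the mirror's head, mid-thickness (mirror x = -125 mm, z = 8 mm)
- mirror_end (a point): point on the free end of the mirror's handle, mid-thickness (mirror x = +125 mm, z = 9 mm)
- box: Grey steel deposit box, fixed. Origin: on the table under the opening's centre; x from covered half (near the robot) to open end, z up. Inside: floor at z 4 mm, x -260 to 90, y -95 to 95 mm; walls 4 mm thick, rims at z 68 mm. Top opening x -90 to 90, y -95 to 95 mm. Cover over x -264 to -90 mm: underside z 68 mm, front lid folded back on it up to z 76 mm
- pad: Flat viewing pad, grey with a blue felt middle, fixed to the table: 240 (x) by 180 (y) by 4 mm. Origin: centre of its underside. It lies beside the box, to the left or the right
- compass: Bystander: silver pocket compass, 54 mm in diameter, 13 mm high, loose, beyond the work. Origin: centre of its underside
- ring_box: Bystander: burgundy plastic ring box, 55 x 55 x 45 mm, loose, beyond the work. Origin: centre of its underside
- weights: Bystander: three nickel-plated calibration weights in a wooden block, 50 (x) x 130 (y) mm, 50 mm high, loose, beyond the work. Origin: centre of its underside
- vise: Bystander: small cast-iron bench vise with brass jaws, bolted to the table, 120 x 100 mm foot, 110 mm high, its screw and tommy bar reaching 115 mm from the origin in its own +x, which points to the table's right-hand edge. Origin: centre of its foot's underside

How it is judged:
By the outcome, as a careful person would: the job done as asked, in the order asked, and still so for the second after the job is handed in, while the arm keeps its last pose, push and grip.
It also fails if it takes over 42 s, if anything falls off the work surface, if the arm or the gripper's body presses on something with over 40 N, if the wrist force passes 120 N, or if a joint passes its speed limit or range.

## Robot

A 6-joint arm with a two-finger parallel gripper is mounted at the origin on the work surface. World frame = base frame: x ahead of the robot, y to its left, z up, the work surface at z = 0. Lengths are in m, angles in rad, forces in N, time in s.
With the tool pointing down it reaches from about 0.35 to 0.975 m from the base axis. Payload 4.9 kg.
Tool frame: the origin (TCP) lies at the very end of the fingers, on their centre line; the grasp point (between the pads) lies 19 mm behind it; z points along the fingers, y is the line along which they close (so a half turn about z gives the same grasp; the last joint's range is limited). The gripper opens to 85 mm and grips with 20 to 120 N. Pads are 22 mm wide; open, the fingers measure 114 mm over their backs; the gripper's body (76 mm by 85 mm) begins 54 mm behind the grasp point. The pads swing forward as they close: fully open they stand 13 mm farther back than shut.
Start: joints at [1.114, 0.053, 1.613, -0, 1.476, -0.119], TCP at [0.207, 0.59, 0.231] pointing down, gripper open.
Joint ranges: [-3.01, 3.01], [-1.01, 2.22], [0.06, 2.58], [-1.02, 4.17], [0.09, 2.62], [-3.14, 3.14]. Speed limits (rad/s): [2.57, 2.57, 3.14, 3.14, 3.14, 3.14].

## Interface

Orientations are given as a rotation vector (axis times angle).
In Python, from station import * gives the robot as it stands.
- The arm moves only by the shell command python3 -m crank 'ROWS' [OPENING] [FORCE]. ROWS is JSON, a list of rows, each an object with "offset": the shift along the tool's x, y, z in m, a list of three; "twist": the turn, a rotation vector about the tool's x, y, z in degrees, a list of three. In form: [{"offset": [x, y, z], "twist": [rx, ry, rz]}, ...]. A call has 1 to 20 rows; each row is the pose to reach, as a shift and turn from the pose commanded when the call began, along the tool's axes at that moment; what a row does not reach only later rows make up. A row lasts 1/8 s, in which the tool goes at most 62.5 mm and 10.7 degrees, less where a joint would pass 70% of its speed; a pose out of reach is approached as far as the arm can. A call with a gripper value outside its range is refused whole. OPENING is the opening, from 0 (shut) to 1 (fully open), set as the call begins (- or left out, the last holds). The fingers move at their own pace and stop on an object; FORCE is the grip in N (left out, the last holds). Time passes only in rows, so rows that repeat a pose let the fingers close. It gives the time, the measured TCP pose, the force, the opening and the grip force at its end, in the units of the state.
- get_obs(): the state, without advancing time (a new reading comes with each control period).
- get_image(name): name is "scene" or "top" or "wrist"; returns the picture (400x640x3 uint8, red, green, blue); there is no depth.
- get_calibration(name): a dict with "intrinsics" (3x3 intrinsics, pixels), "k1" (the pictures are not rectified: a ray, as slopes to the right and down, at radius r is drawn at 1 + k1 r^2 times it, then the intrinsics apply), "world_from_camera" (4x4, takes a point from camera to world coordinates); the wrist camera has in their place "tool_from_camera" (4x4, takes a point from camera to tool coordinates, whose origin is the TCP and whose axes are the flange's). Camera axes: x right, y up, looking along -z (the intrinsics and any distortion apply to the point x, -y, -z); pixel columns grow to the right and rows downward; lengths in m; the calibration is good to about 2 mm. A picture is of the moment at which its call begins: read the wrist's pose just before it. get_calibration takes no time and is no camera call.
- finish_job(): hands the job in; it is judged then, once.
Trained networks look in the newest picture that a camera, given by its name, has taken for a name from the list of things; names that differ only in an ending like _2 or _b are one class to them, and where a whole thing is asked for, a point or a joint stands for the part that bears it (a point fixed in the world has none). Each returns a list of dicts, best first, with "confidence" (0 to 1); they miss things now and then, are a little off and sometimes report something else, mostly with a low value. They report only what shows in the picture. A call takes as long as a camera call.
- cut_out(query, camera): "region" (400x640 bool, what is visible of it) and "rect" ([centre column, centre row, width, height] in pixels, round what is visible of it).
The state is a dict: "t": time; "q": joint angles; "dq": joint speeds; "effort": joint torques, N m; "tool_pos": TCP position; "tool_rot": TCP orientation; "contact_force": force on the tool from outside, world axes, zero at the start; "wrist_torque": the same for the moment, N m; "opening": finger opening in m; "grip_force": force on a finger pad.
Only numpy, scipy, OpenCV 4.12 (cv2) and the standard library are available. Lean on these libraries where they do the work, as an engineer would, in place of code of your own. Each camera call takes 0.05 s, during which the arm holds its last target. There are 200 camera calls.

## Working session

There is one attempt and no reset: what is moved stays moved. The work goes in short steps, Python scripts to look and compute and a shell command to move; the robot and the scene stay as the last step left them, time stands still between calls to the robot, and variables do not carry over. Pictures are saved under pics/ and viewed, at most 10 in all, crops included, and the job is handed in when it is done.

```bash
ls; mkdir -p pics
cat > h.py <<'E'
from station import *
import numpy as np, cv2
from scipy.spatial.transform import Rotation as R
def ray(cam,uv,obs=None):
    c=get_calibration(cam);K=np.array(c["intrinsics"]);k=c["k1"]
    p=np.linalg.solve(K,[uv[0],uv[1],1.]);d=p[:2]/1.
    rd=np.hypot(*d);r=rd
    for _ in range(20): r=rd/(1+k*r*r)
    d=d*(r/rd if rd>0 else 1)
    if "world_from_camera" in c: T=np.array(c["world_from_camera"])
    else:
        o=obs or get_obs();T=np.eye(4);T[:3,:3]=R.from_rotvec(o["tool_rot"]).as_matrix();T[:3,3]=o["tool_pos"];T=T@np.array(c["tool_from_camera"])
    v=T[:3,:3]@np.array([d[0],-d[1],-1]);return T[:3,3],v
def at(cam,uv,z,obs=None):
    o,v=ray(cam,uv,obs);return (o+v*(z-o[2])/v[2]).round(4)
def project(cam,P):
    c=get_calibration(cam);T=np.linalg.inv(np.array(c["world_from_camera"]));p=T[:3,:3]@np.array(P)+T[:3,3]
    d=np.array([p[0],-p[1]])/-p[2];d=d*(1+c["k1"]*(d@d));K=np.array(c["intrinsics"]);return (K@[d[0],d[1],1])[:2]
E
python3 - <<'E'
from h import *
for n in("top","scene"):
    cv2.imwrite(f"pics/{n}0.png",get_image(n)[:,:,::-1])
    print(n,np.array(get_calibration(n)["world_from_camera"]).round(2).tolist())
o=get_obs();print(o["tool_pos"],o["tool_rot"],o["opening"],R.from_rotvec(o["tool_rot"]).as_matrix().round(3))
zt={"mirror":.02,"mirror_end":.013,"box":.07,"pad":.004,"compass":.013,"ring_box":.045,"weights":.05,"vise":.1}
for q,z in zt.items():
    for d in cut_out(q,"top")[:2]:
        m=d["region"].astype(np.uint8);
        if not m.any(): continue
        c=max(cv2.findContours(m,0,2)[0],key=cv2.contourArea);b=cv2.boxPoints(cv2.minAreaRect(c))
        print(q,round(d["confidence"],2),np.array(d["rect"]).round(),[at("top",p,z)[:2].tolist() for p in b])
E
```

```text
pics
top [[0.01, 0.99, -0.1, 0.43], [-1.0, 0.01, 0.02, -0.13], [0.02, 0.1, 0.99, 1.1], [0.0, 0.0, 0.0, 1.0]]
scene [[-0.75, -0.56, 0.35, 0.89], [0.66, -0.64, 0.39, 0.26], [0.01, 0.53, 0.85, 0.97], [0.0, 0.0, 0.0, 1.0]]
[0.20687244 0.58917362 0.23020325] [-5.27947325e-01 -3.09636990e+00  2.74746419e-03] 0.08551320233858285 [[-0.943  0.331 -0.001]
 [ 0.331  0.943 -0.002]
 [ 0.    -0.002 -1.   ]]
mirror 0.57 [340. 233.  12.  48.] [[0.5091, -0.2038], [0.5093, -0.2234], [0.3734, -0.2236], [0.3733, -0.2042]]
mirror_end 0.92 [341. 233.   7.  46.] [[0.5096, -0.2014], [0.5098, -0.224], [0.3731, -0.2242], [0.373, -0.2019]]
box 0.85 [348. 257.  79. 139.] [[0.5622, -0.1259], [0.5686, -0.3292], [0.2021, -0.3344], [0.1984, -0.1369]]
box 0.34 [206. 195.  65.  82.] [[0.4211, 0.2299], [0.6482, 0.2353], [0.6456, 0.0634], [0.4194, 0.0619]]
pad 0.71 [208. 196.  69.  82.] [[0.4214, 0.2541], [0.6647, 0.2566], [0.6595, 0.0732], [0.4171, 0.0749]]
compass 0.81 [345. 136.  18.  21.] [[0.7465, -0.2009], [0.7473, -0.2529], [0.6912, -0.2527], [0.6905, -0.201]]
ring_box 0.95 [280. 122.  25.  21.] [[0.7723, -0.003], [0.7877, -0.0595], [0.7246, -0.0759], [0.7095, -0.0198]]
weights 0.6 [202. 133.  45.  32.] [[0.7246, 0.2447], [0.7663, 0.1262], [0.7174, 0.1084], [0.676, 0.2261]]
weights 0.49 [342. 232.   9.  44.] [[0.5068, -0.199], [0.507, -0.2235], [0.3749, -0.2237], [0.3748, -0.1994]]
vise 0.61 [463. 203.  73.  40.] [[0.48, -0.4297], [0.5781, -0.4499], [0.5473, -0.6344], [0.4485, -0.6119]]
```

Run:
```python
import cv2
a=cv2.imread("pics/top0.png")[80:360,140:540];cv2.imwrite("pics/top0c.png",cv2.resize(a,None,fx=2,fy=2,interpolation=2))
```

```text
(no output)
```

View pics/top0c.png

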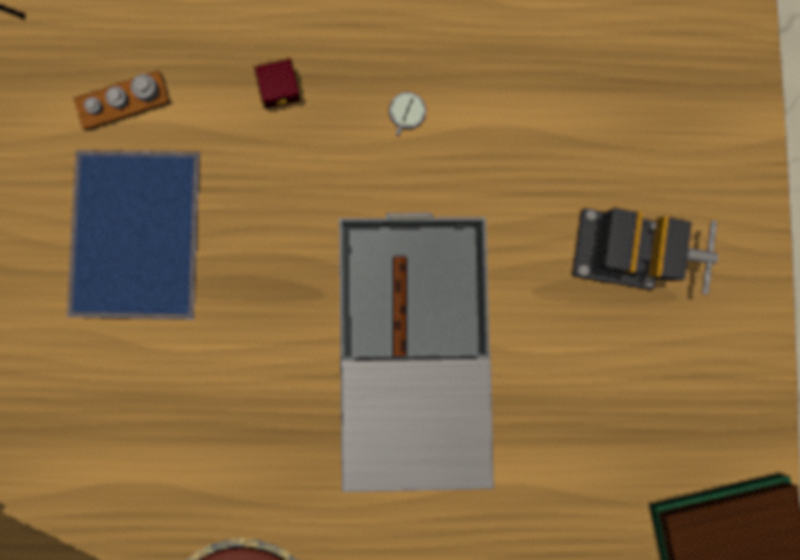

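View pics/scene0.png

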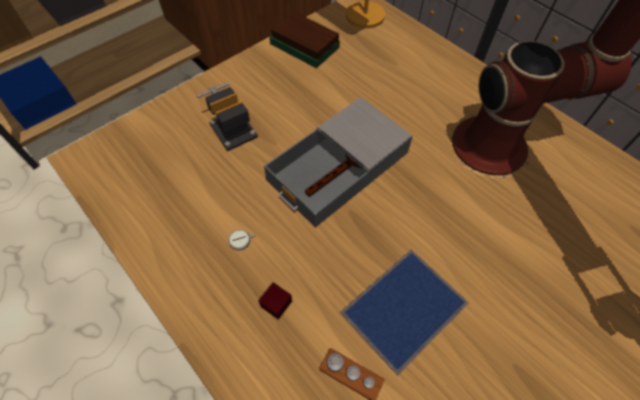

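The pad is at about (0.54, 0.165). The box is centred near (0.47, -0.23) with yaw about 1°. The handle shows at crop column 400, rows 255–355, which puts it at y ≈ -0.213 with its end at x ≈ 0.51. The way across is clear, so I'm moving above the handle.

```bash
python3 -m crank '[{"offset":[-0.36,-0.29,-0.03],"twist":[0,0,-10]},{"offset":[-0.36,-0.29,-0.03],"twist":[0,0,-19.3]},{"offset":[-0.36,-0.29,-0.03],"twist":[0,0,-19.3]},{"offset":[-0.36,-0.29,-0.03],"twist":[0,0,-19.3]},{"offset":[-0.36,-0.29,-0.03],"twist":[0,0,-19.3]},{"offset":[-0.36,-0.29,-0.03],"twist":[0,0,-19.3]},{"offset":[-0.36,-0.29,-0.03],"twist":[0,0,-19.3]},{"offset":[-0.485,-0.68,-0.02],"twist":[0,0,-19.3]},{"offset":[-0.485,-0.68,-0.02],"twist":[0,0,-19.3]},{"offset":[-0.485,-0.68,-0.02],"twist":[0,0,-19.3]},{"offset":[-0.485,-0.68,-0.02],"twist":[0,0,-19.3]},{"offset":[-0.485,-0.68,-0.02],"twist":[0,0,-19.3]},{"offset":[-0.485,-0.68,-0.02],"twist":[0,0,-19.3]},{"offset":[-0.485,-0.68,-0.02],"twist":[0,0,-19.3]},{"offset":[-0.485,-0.68,-0.02],"twist":[0,0,-19.3]},{"offset":[-0.485,-0.68,-0.02],"twist":[0,0,-19.3]}]' 1
python3 - <<'E'
from h import *
o=get_obs();im=get_image("wrist");cv2.imwrite("pics/w1.png",im[:,:,::-1])
print(o["t"],o["tool_pos"],R.from_rotvec(o["tool_rot"]).as_matrix().round(3).tolist(),o["q"])
for d in cut_out("mirror","wrist")[:2]:
    m=d["region"].astype(np.uint8);c=max(cv2.findContours(m,0,2)[0],key=cv2.contourArea);b=cv2.boxPoints(cv2.minAreaRect(c))
    print(d["confidence"],b.round().tolist(),[at("wrist",p,.022,o)[:2].tolist() for p in b])
E
```

```text
t: 2.5
tool_pos: [0.4393, -0.2124, 0.2512]
tool_rot: [-0.002, -3.141, -0.001]
contact_force: [0.2, 0.2, 0.4]
opening: 0.0856
grip_force: 0.0
2.5 [ 0.43925758 -0.21238236  0.25122201] [[-1.0, 0.001, -0.0], [0.001, 1.0, 0.001], [0.0, 0.001, -1.0]] [-6.03300187e-01 -2.95484424e-01  1.89833666e+00  4.60162264e-04
  1.53923413e+00 -2.17275398e+00]
0.87 [[309.0, 94.0], [329.0, 94.0], [329.0, 211.0], [309.0, 211.0]] [[0.3752, -0.2248], [0.3752, -0.2039], [0.5065, -0.2032], [0.5065, -0.2265]]
```

View pics/w1.png

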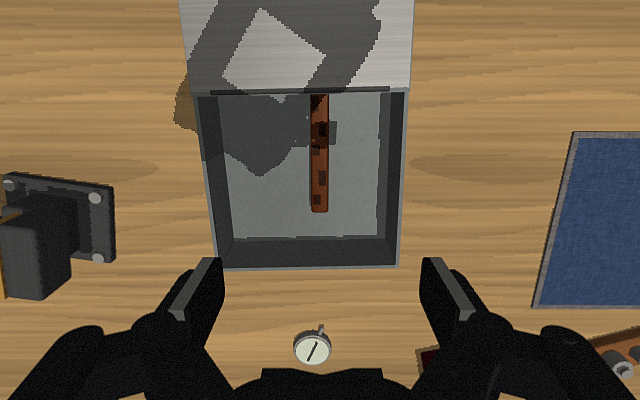

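The wrist view shows the handle at columns 309–329, rows 94–211, so its end is at x ≈ 0.507 and its centre line at y ≈ -0.2145. It is straight along world x. Before descending I'm checking where the camera is mounted and the exact yaw.

Run:
```python
from h import *
print(np.array(get_calibration("wrist")["tool_from_camera"]).round(3).tolist())
o=get_obs();get_image("wrist")
m=cut_out("mirror","wrist")[0]["region"]
P=[at("wrist",(np.flatnonzero(m[r]).mean(),r),.022,o) for r in range(100,206,5) if m[r].any()]
P=np.array(P);f=np.polyfit(P[:,0],P[:,1],1);print(f,np.polyval(f,.452))
```

```text
[[0.0, 0.948, 0.32, 0.083], [1.0, -0.0, 0.0, 0.0], [0.0, 0.32, -0.948, -0.142], [0.0, 0.0, 0.0, 1.0]]
[-0.005036   -0.21200903] -0.21428529795811427
```

```bash
python3 -m crank '[{"offset":[-0.013,-0.002,0.06],"twist":[0,0,0]},{"offset":[-0.013,-0.002,0.12],"twist":[0,0,0]},{"offset":[-0.013,-0.002,0.17],"twist":[0,0,0]},{"offset":[-0.013,-0.002,0.21],"twist":[0,0,0]},{"offset":[-0.013,-0.002,0.23],"twist":[0,0,0]},{"offset":[-0.013,-0.002,0.24],"twist":[0,0,0]},{"offset":[-0.013,-0.002,0.244],"twist":[0,0,0]},{"offset":[-0.013,-0.002,0.244],"twist":[0,0,0]}]' 1 && python3 -m crank '[{"offset":[0,0,0],"twist":[0,0,0]},{"offset":[0,0,0],"twist":[0,0,0]},{"offset":[0,0,0],"twist":[0,0,0]},{"offset":[0,0,0],"twist":[0,0,0]},{"offset":[0,0,0],"twist":[0,0,0]},{"offset":[0,0,0],"twist":[0,0,0]},{"offset":[0,0,0],"twist":[0,0,0]},{"offset":[0,0,0],"twist":[0,0,0]}]' 0 80
```

```text
t: 3.7
tool_pos: [0.453, -0.2148, 0.0082]
tool_rot: [0.001, 3.14, -0.001]
contact_force: [0.3, 0.9, -0.7]
opening: 0.0856
grip_force: 0.0
t: 4.7
tool_pos: [0.4527, -0.215, 0.0078]
tool_rot: [0.002, 3.141, -0.001]
contact_force: [-1.2, 0.2, 5.5]
opening: 0.0176
grip_force: 81.2
```

```bash
python3 -m crank '[{"offset":[0,0,-0.004],"twist":[0,-1,0]},{"offset":[-0.01,0,-0.008],"twist":[0,-1.7,0]},{"offset":[-0.02,0,-0.012],"twist":[0,-2.5,0]},{"offset":[-0.03,0,-0.015],"twist":[0,-3,0]},{"offset":[-0.03,0,-0.015],"twist":[0,-3,0]},{"offset":[-0.03,0,-0.023],"twist":[0,-5.5,0]},{"offset":[-0.03,0,-0.031],"twist":[0,-8,0]},{"offset":[-0.03,0,-0.04],"twist":[0,-10.5,0]},{"offset":[-0.03,0,-0.04],"twist":[0,-10.5,0]}]'
python3 - <<'E'
from h import *
o=get_obs();a=get_image("wrist");cv2.imwrite("pics/w2.png",a[:,:,::-1])
b=get_image("scene")[80:260,220:480];cv2.imwrite("pics/s2.png",cv2.resize(b[:,:,::-1],None,fx=3,fy=3))
print(o["contact_force"],o["wrist_torque"],o["opening"])
E
```

```text
t: 5.82
tool_pos: [0.482, -0.2148, 0.0476]
tool_rot: [0.002, 2.958, -0.001]
contact_force: [0.4, 0.2, -2.2]
opening: 0.0175
grip_force: 80.4
[ 0.44539089  0.22047703 -2.21482629] [ 0.05362436 -0.01947221 -0.03027946] 0.01754667873156357
```

View pics/s2.png

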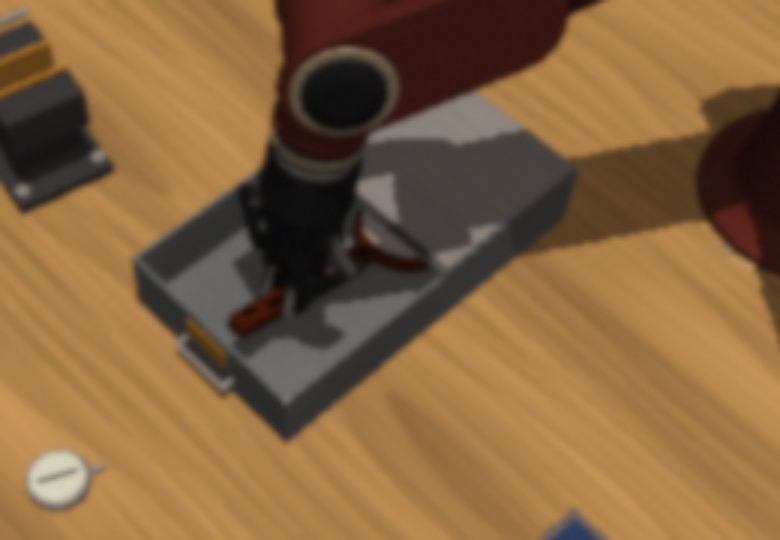

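View pics/w2.png

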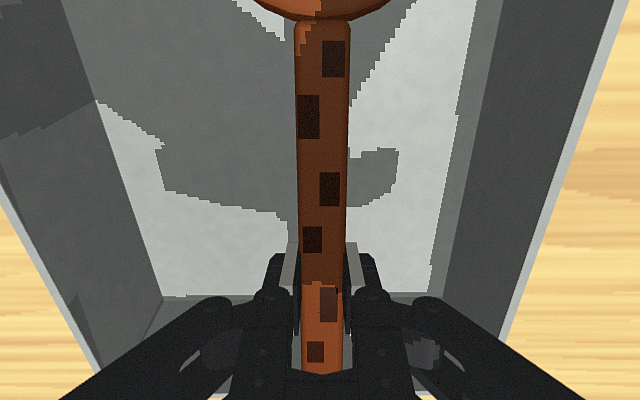

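Forces are small and the handle sits squarely between the pads, with the neck and head visible at wrist rows 0–20. I'm finishing the tilt to 20°, drawing the mirror out along its axis, then lifting.

```bash
python3 -m crank '[{"offset":[0,0,-0.008],"twist":[0,-2.5,0]},{"offset":[-0.001,0,-0.016],"twist":[0,-5,0]},{"offset":[-0.001,0,-0.024],"twist":[0,-7.5,0]},{"offset":[-0.002,0,-0.031],"twist":[0,-9.5,0]},{"offset":[-0.016,0,-0.0335],"twist":[0,-9.5,0]},{"offset":[-0.031,0,-0.036],"twist":[0,-9.5,0]},{"offset":[-0.046,0,-0.0385],"twist":[0,-9.5,0]},{"offset":[-0.061,0,-0.041],"twist":[0,-9.5,0]}]' && python3 -m crank '[{"offset":[-0.015,0,0],"twist":[0,0,0]},{"offset":[-0.03,0,0],"twist":[0,0,0]},{"offset":[-0.045,0,0],"twist":[0,0,0]},{"offset":[-0.065,0,0],"twist":[0,0,0]},{"offset":[-0.065,0,0],"twist":[0,0,0]}]'
python3 - <<'E'
from h import *
o=get_obs();b=get_image("scene")[60:260,220:480];cv2.imwrite("pics/s3.png",cv2.resize(b[:,:,::-1],None,fx=3,fy=3))
b=get_image("wrist");cv2.imwrite("pics/w3.png",b[:,:,::-1]);print(o["tool_pos"])
E
```

```text
t: 6.92
tool_pos: [0.5363, -0.2146, 0.0991]
tool_rot: [0.0, 2.793, -0.0]
contact_force: [0.4, -0.5, -1.7]
opening: 0.0175
grip_force: 80.4
t: 7.55
tool_pos: [0.5975, -0.2151, 0.1222]
tool_rot: [-0.0, 2.791, -0.001]
contact_force: [-0.6, -0.7, -1.5]
opening: 0.0178
grip_force: 80.4
[ 0.59753565 -0.21508535  0.12217637]
```

View pics/s3.png

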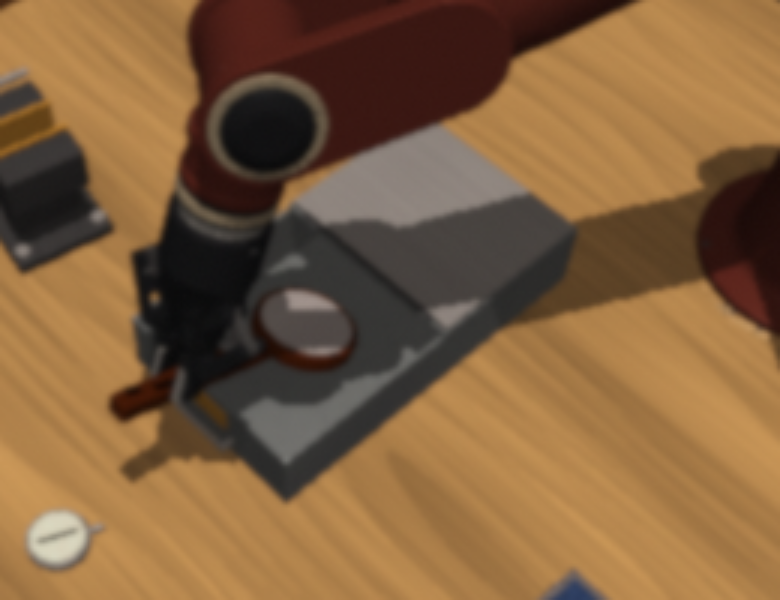

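View pics/w3.png

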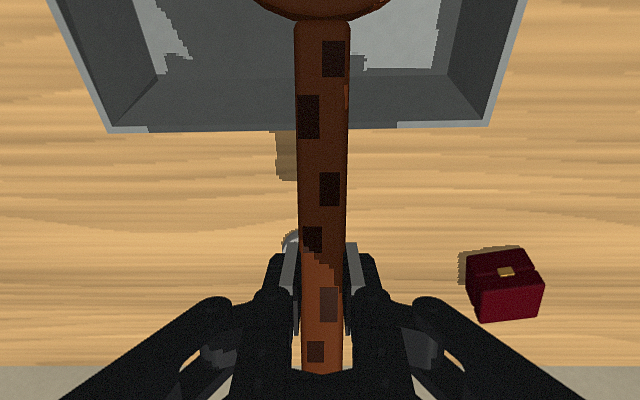

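The mirror is out: the head is past the cover edge in the scene view, and the wrist view of the handle matches the earlier one, so there was no slip. I'm lifting, levelling and crossing to the pad.

```bash
python3 -m crank '[{"offset":[-0.010,0,-0.028],"twist":[0,0,0]},{"offset":[-0.024,0,-0.066],"twist":[0,0,0]},{"offset":[-0.038,0,-0.103],"twist":[0,0,0]},{"offset":[-0.051,0,-0.141],"twist":[0,5,0]},{"offset":[-0.053,0.02,-0.141],"twist":[0,10,0]},{"offset":[-0.055,0.06,-0.140],"twist":[0,15,0]},{"offset":[-0.057,0.1,-0.139],"twist":[0,20,0]},{"offset":[-0.06,0.14,-0.138],"twist":[0,20,0]},{"offset":[-0.062,0.18,-0.137],"twist":[0,20,0]},{"offset":[-0.064,0.22,-0.136],"twist":[0,20,0]},{"offset":[-0.064,0.26,-0.136],"twist":[0,20,0]},{"offset":[-0.064,0.3,-0.136],"twist":[0,20,0]},{"offset":[-0.064,0.335,-0.136],"twist":[0,20,0]},{"offset":[-0.064,0.36,-0.136],"twist":[0,20,0]},{"offset":[-0.064,0.375,-0.136],"twist":[0,20,0]},{"offset":[-0.064,0.38,-0.136],"twist":[0,20,0]},{"offset":[-0.064,0.38,-0.136],"twist":[0,20,0]},{"offset":[-0.064,0.38,-0.136],"twist":[0,20,0]}]'
python3 - <<'E'
from h import *
o=get_obs();M=R.from_rotvec(o["tool_rot"]).as_matrix();print(M.round(3).tolist())
cv2.imwrite("pics/w4.png",get_image("wrist")[:,:,::-1])
cv2.imwrite("pics/s4.png",get_image("scene")[:,:,::-1])
get_image("top")
for q,z in (("mirror",.28),("pad",.004),("compass",.013),("ring_box",.045),("weights",.05)):
    for d in cut_out(q,"top")[:1]: print(q,d["confidence"],np.array(d["rect"]).round(),at("top",d["rect"][:2],z))
E
```

```text
t: 9.9
tool_pos: [0.61, 0.1643, 0.2706]
tool_rot: [-0.003, -3.142, 0.001]
contact_force: [-0.1, 0.1, -2.0]
opening: 0.0179
grip_force: 80.4
[[-1.0, 0.002, -0.0], [0.002, 1.0, -0.0], [0.0, -0.0, -1.0]]
mirror 0.63 [173. 183.  44. 116.] [0.5406 0.1629 0.28  ]
pad 0.9 [209. 198.  66.  86.] [0.5359 0.1556 0.004 ]
compass 0.8 [344. 136.  21.  18.] [ 0.7185 -0.2263  0.013 ]
ring_box 0.72 [279. 125.  21.  18.] [ 0.7391 -0.0417  0.045 ]
weights 0.93 [204. 128.  43.  28.] [0.7269 0.1662 0.05  ]
```

View pics/s4.png

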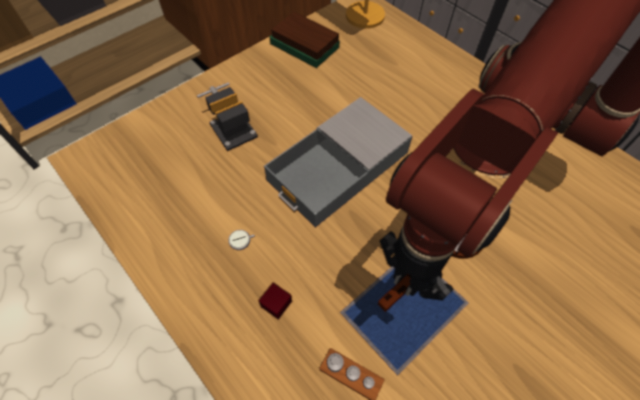

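View pics/w4.png

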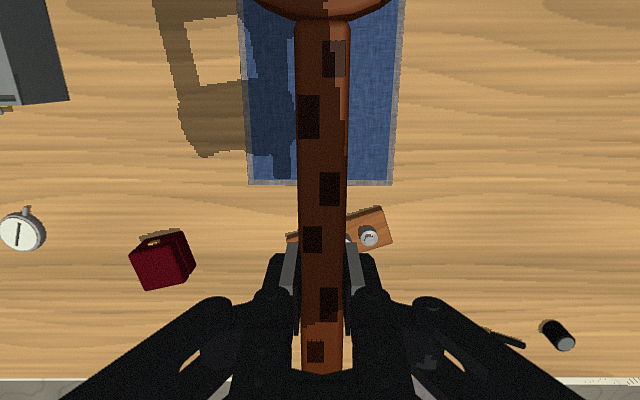

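The mirror is level and unslipped, with its middle at (0.541, 0.163) over the pad's centre at (0.541, 0.165) and about 0.27 m up. The bystanders are where they were.

```bash
python3 -c "
from station import *
print(finish_job())"
```

```text
the job is handed in; nothing more can be done
None
```

The job is handed in: the mirror came out through the opening without forcing and is held level about 0.27 m over the middle of the viewing pad, with the compass, ring box and weights left in place.

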